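# Release the sweet shop's takings box with its key and hold it turned

### The job

The spring latch of the grey takings box only stays open while its key is held turned. Take the key with the square bow from the wooden key stand, push it point down into the keyway in the brass plate on top of the box, working it past the sticky pins until it is fully home, then turn it a quarter turn clockwise (seen from above) as far as it goes and finish while holding it there in the gripper, turned against the spring. Leave the round-bow key in the stand, and do not knock the jar, the carton or the board with the nougat about.

Things in the scene. Friction and masses are not known exactly. Their poses are not given: they have to be found in the camera images.
- square_key_bow (a point): Middle of the bow of the key to use: the black square plastic bow, 32 mm wide (along y), 10 mm thick (along x), 40 mm tall. This point is 21 mm above the bow's flat underside (the shoulder), 19 mm below its top, 53 mm above the key's tip; z points from tip to bow. Pinch it across its 10 mm thickness. Key 40 g, 72 mm tall.
- square_key_shoulder (a point): Same key, same axes: axis point at the shoulder, 32 mm above the tip; it lies at the keyway point when the key is fully home. Below it a round steel shank 5 mm in diameter, 13 mm long, then the blade, 19 mm long, 16 mm wide along y, 5 mm thick along x, ending in a 45-degree point.
- square_key: The key with the square bow as a whole; origin at its tip, 53 mm below square_key_bow, same axes. It stands tip down in a slot of the stand, its shoulder on the stand's top. It is the same turned half round.
- key_stand: Fixed wooden block 50 mm (x) by 150 mm (y), 40 mm high, origin at the centre of its underside. Two upright slots, 7 by 18 mm, long way along its y, at y = +40 and -40 mm, hold the two keys with their x and y along the stand's; which key stands in which slot varies.
- keyway (a point): Centre of the keyway's mouth, level with the top of the square brass plate (46 mm). z up; the upright slot is 19 mm long along y, 7.5 mm wide along x, with a 45-degree lead-in 3 mm wide and deep all round. The key goes in blade along y, either way round, 32 mm deep, till its shoulder rests on the plate. It can turn only within about 4 mm of home, and once turned cannot come out.
- takings_box: Fixed grey steel box, 150 mm (x) by 200 mm (y), flat top 88 mm high; the brass plate in the middle of its top stands 2 mm proud (90 mm). Origin under the keyway, at the counter, same axes as the keyway. Inside are two rounded spring pins, one at each end of the slot, met when the key's shoulder is about 14 and 7 mm above the plate.
- lock (a joint): Turn of the lock's cylinder, rad: 0 at rest, in line with the slot, growing clockwise seen from above to a stop at 1.57. A spring turns it back: 0.03 N m at rest, 0.11 at the stop. The key has 0.15 rad of play in it, so turn it about 1.75. Pushing the key past the sticky pins takes some 10 to 20 N straight, less while rocking it 5 degrees to and fro about the vertical.
- round_key_bow (a point): Middle of the bow of the other key, to be left in the stand: same blade, shank and height, but its black bow is a disc of 36 mm diameter, 10 mm thick. This point lies 53 mm above its tip.
- jar: Closed jar, 76 mm in diameter, 110 mm high, standing at the far side of the counter; origin at the centre of its underside. Leave alone.
- carton: Closed red gift carton, 90 by 150 mm, 55 mm high, at the far side; origin at the centre of its underside. Leave alone.
- nougat_board: Wooden board 120 by 220 mm, 16 mm thick, with a block of nougat (80 by 150 mm, 45 mm high) on it, at the far side of the counter; origin at the centre of its underside. Leave alone.
- nougat: The block of nougat on the board, origin at the centre of its underside. Leave alone.
Not all that is in view belongs to the job. Leave any green or pink look-alike of the square_key alone.

How it is judged:
By the outcome, as a careful person would: the job done as asked, in the order asked, and still so for the second after the job is handed in, while the arm keeps its last pose, push and grip.
It also fails if it takes over 45 s, if anything falls off the work surface, if the arm or the gripper's body presses on something with over 40 N, if the wrist force passes 120 N, or if a joint passes its speed limit or range.

### The arm

A 7-joint arm with a two-finger parallel gripper is mounted at the origin on the work surface. World frame = base frame: x ahead of the robot, y to its left, z up, the work surface at z = 0. Lengths are in m, angles in rad, forces in N, time in s.
With the tool pointing down it reaches from about 0.425 to 0.925 m from the base axis. Payload 6.8 kg.
Tool frame: the origin (TCP) lies between the finger pads; the fingertips stand 11 mm ahead of it and the grasp point (between the pads) lies 8 mm behind it; z points along the fingers, y is the line along which they close (so a half turn about z gives the same grasp; the last joint's range is limited). The gripper opens to 85 mm and grips with 20 to 120 N. Pads are 22 mm wide; open, the fingers measure 114 mm over their backs; the gripper's body (76 mm by 85 mm) begins 54 mm behind the grasp point. The pads swing forward as they close: fully open they stand 13 mm farther back than shut.
Start: joints at [1.192, 0.477, 0.022, 1.555, -0.011, 1.109, -0.083], TCP at [0.181, -0.65, 0.242] pointing down, gripper open.
Joint ranges: [-2.96, 2.96], [-0.34, 2.1], [-1.41, 1.46], [0.24, 2.44], [-1.37, 4.51], [0.17, 1.92], [-2.96, 2.96]. Speed limits (rad/s): [2.39, 2.39, 3.14, 3.14, 3.14, 3.14, 3.14].

### API

Orientations are given as a rotation vector (axis times angle).
In Python, from bench import r gives the robot as it stands.
- The arm moves only by the tool send_rows, never from a script. Its argument "deltas" is a list of rows, each an object of numbers: "dx", "dy", "dz": the shift along the world's x, y, z in mm; "rx", "ry", "rz": the turn, a rotation vector about the world's x, y, z in degrees. A call has 1 to 5 rows; each row is the pose to reach, as a shift and turn from the pose commanded when the call began; what a row does not reach only later rows make up. A row lasts 1/12 s, in which the tool goes at most 41.7 mm and 7.16 degrees, less where a joint would pass 70% of its speed; a pose out of reach is approached as far as the arm can. A call with a gripper value outside its range is refused whole. "jaw" is the finger opening in mm, from 0 to 85.4, set as the call begins (left out, the last holds). The fingers move at their own pace and stop on an object; "newtons" is the grip in N (left out, the last holds). Time passes only in rows, so rows that repeat a pose let the fingers close. It gives the time, the measured TCP pose, the force, the opening and the grip force at its end, in the units of the state.
- r.get_obs(): the state, without advancing time (a new reading comes with each control period).
- r.grab_frame(name): name is "scene" or "top" or "wrist"; returns a dict with "frame" (480x640x3 uint8, blue, green, red), "z_map" (480x640 float32, m along the optical axis (not along the pixel's ray), 0 where there is no reading), "vertical_fov" (degrees; the focal length in pixels is half the picture's height over the tangent of half this angle, whatever the lens; pixels are square), "cx", "cy" (the principal point, pixels), "xyz" and "orientation" of the camera in the world. Camera axes: x right, y down, z forward; pixel columns grow to the right and rows downward; lengths in m; the calibration is good to about 2 mm. The wrist camera is an equidistant fisheye: a pixel r from the principal point sees the ray r / f radians off the axis. A picture is of the moment at which its call begins.
- r.hand_in(): hands the job in; it is judged then, once.
The state is a dict: "clock": time; "joints": joint angles; "qvel": joint speeds; "tau": joint torques, N m; "tcp_pos": TCP position; "orientation": TCP orientation; "contact_force": force on the tool from outside, world axes, zero at the start; "moment": the same for the moment, N m; "grip_width": finger opening in m; "gripper_force": force on a finger pad.
Only numpy, scipy, OpenCV 4.12 (cv2) and the standard library are available. Lean on these libraries where they do the work, as an engineer would, in place of code of your own. Each camera call takes 0.05 s, during which the arm holds its last target. There are 200 camera calls.

## Working session

There is one attempt and no reset: what is moved stays moved. The work goes in short steps, Python scripts to look and compute and a tool call to move; the robot and the scene stay as the last step left them, time stands still between calls to the robot, and variables do not carry over. Pictures are saved under pics/ and viewed, at most 10 in all, crops included, and the job is handed in when it is done.

Besides the shell and the picture viewer there is one more tool, called after "Call:" as name(argument=value, ...), one argument or row to a line, values as JSON. send_rows: Moves the arm, as the interface text tells. Its arguments: {"type":"object","properties":{"deltas":{"type":"array","items":{"type":"object","properties":{"dx":{"type":"number"},"dy":{"type":"number"},"dz":{"type":"number"},"rx":{"type":"number"},"ry":{"type":"number"},"rz":{"type":"number"}}}},"jaw":{"type":"number"},"newtons":{"type":"number"}},"required":["deltas"]}

```bash
mkdir -p pics
cat > h.py <<'E'
import numpy as np, cv2, pickle
from scipy.spatial.transform import Rotation as R
def grab(n):
    from bench import r
    d=r.grab_frame(n); pickle.dump(d,open(f'{n}.pkl','wb')); return d
def load(n): return pickle.load(open(f'{n}.pkl','rb'))
def Rm(o):
    o=np.array(o,float); return R.from_rotvec(o).as_matrix() if o.shape==(3,) else (o if o.shape==(3,3) else R.from_quat(o).as_matrix())
def pts(d):
    f=240/np.tan(np.radians(d['vertical_fov'])/2)
    v,u=np.mgrid[0:480,0:640]; z=d['z_map']
    c=np.stack([(u-d['cx'])/f*z,(v-d['cy'])/f*z,z],-1)
    return c@Rm(d['orientation']).T+np.array(d['xyz'])
E
python3 - <<'E'
from h import *
from bench import r
print(r.get_obs())
for n in('scene','top'):
    d=grab(n); print(n,d['xyz'],d['orientation'],d['vertical_fov'],d['cx'],d['cy']); cv2.imwrite(f'pics/{n}1.png',d['frame'])
E
```

```text
{'clock': 0.0, 'joints': array([ 1.19189535,  0.47777798,  0.02236289,  1.5565002 , -0.01152073,
        1.10928567, -0.08311827]), 'qvel': array([ 0.00122991,  0.00027746, -0.0004928 ,  0.00015561, -0.0013114 ,
        0.00047882, -0.00102871]), 'tau': array([-4.31871476e-04, -5.96456122e+01,  1.60739567e+00, -2.81203347e+01,
        1.24125709e-02,  9.29308328e-03,  1.17210843e-05]), 'tcp_pos': array([ 0.1803831 , -0.6498362 ,  0.24132039]), 'orientation': array([-3.11105686e+00, -4.23789113e-01,  5.90314982e-04]), 'contact_force': array([-0.3298308 ,  0.67075728,  0.58461639]), 'moment': array([-0.052851  ,  0.01495723,  0.02387614]), 'gripper_force': 0.0, 'grip_width': 0.08522941063873306}
scene [ 1.2289417  -0.28219256  0.55161266] [-1.93771533 -1.20590769  0.61155315] 52.28008970015552 319.4061388535384 243.42168335459954
top [0.54169372 0.0198821  1.19582661] [-2.17288905  2.16857038 -0.1033281 ] 44.886612543216515 319.59519206363694 241.41027190529596
```

View pics/scene1.png

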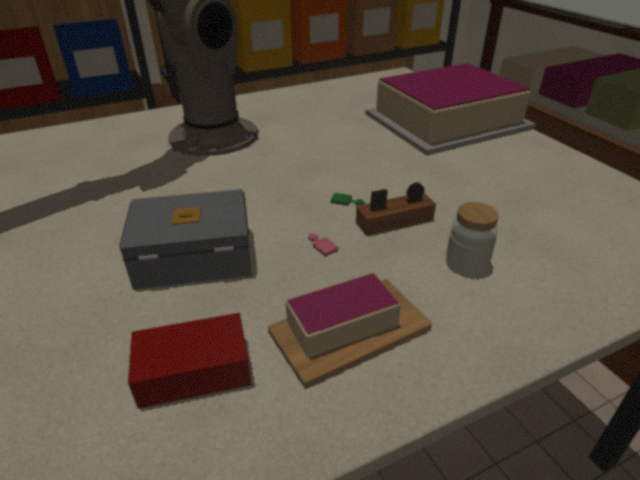

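View pics/top1.png

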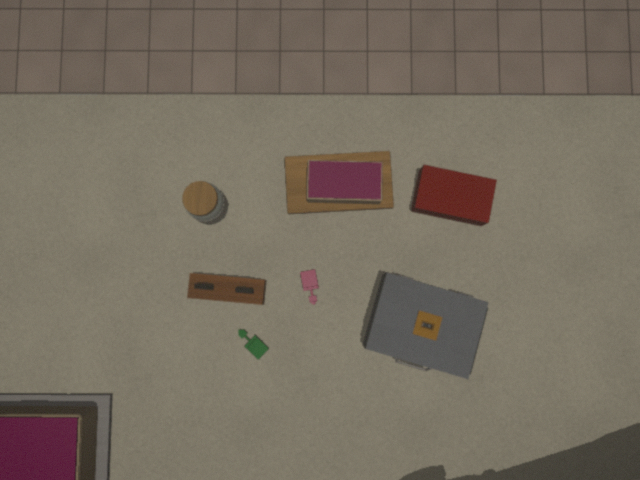

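The scene picture shows a black square bow at (379,200), a round bow at (415,192), a green look-alike at (342,199) and a pink one at (325,245). The box plate is at (186,215). In the top view the stand is at (227,288), with bows at (204,286) and (244,290), and the plate is at (428,326). The black square bow fits the description and should be the top view's right one. I'll check that in crops and measure.

Run:
```python
from h import *
s=load('scene');t=load('top')
a=cv2.resize(s['frame'][170:240,330:440],None,fx=5,fy=5,interpolation=2)
b=cv2.resize(t['frame'][265:312,180:275],None,fx=4,fy=4,interpolation=2)
c=cv2.resize(t['frame'][305:347,405:450],None,fx=7,fy=7,interpolation=2)
im=np.zeros((590,800,3),np.uint8); im[:350,:550]=a; im[360:548,:380]=b; im[290:584,400:715]=c
cv2.imwrite('pics/crops.png',im)
P=pts(t); Z=P[...,2]
def box(m,name):
    m=m.astype(np.uint8); rc=cv2.minAreaRect(P[m>0][:,:2].astype(np.float32)*1000); print(name,m.sum(),rc,P[m>0].mean(0),np.median(P[m>0][:,2]))
win=lambda r0,r1,c0,c1:(np.add.outer(np.arange(480)*0,np.arange(640))*0==0)&(np.arange(480)[:,None]>=r0)&(np.arange(480)[:,None]<r1)&(np.arange(640)>=c0)&(np.arange(640)<c1)
box(win(280,300,190,218)&(Z>.062),'left bow')
box(win(280,300,230,258)&(Z>.062),'right bow')
box(win(265,312,180,275)&(Z>.03)&(Z<.05),'stand')
box(win(265,385,360,495)&(Z>.078)&(Z<.1),'box')
hsv=cv2.cvtColor(t['frame'],40)
o=win(305,347,405,450)&(hsv[...,1]>140)&(hsv[...,0]<30)&(hsv[...,2]>90)
box(o,'plate'); 
S=pts(s);
for u,v in((379,200),(415,192),(186,212)): print(u,v,S[v,u])
```

```text
left bow 98 ((555.7257080078125, 142.83119201660156), (247.30392456054688, 9.709692001342773), 85.73751068115234) [0.56296077 0.24173638 0.09834704] 0.07670281266919965
right bow 96 ((550.6519775390625, 101.9894027709961), (165.15322875976562, 9.870687484741211), 84.96752166748047) [0.55598635 0.16346728 0.11353762] 0.079268472663797
stand 1726 ((560.1964721679688, 208.88528442382812), (150.56524658203125, 50.047176361083984), 84.97663879394531) [0.56001234 0.20786776 0.0396494 ] 0.03970483341758646
box 8613 ((491.1809387207031, -180.91891479492188), (206.82095336914062, 150.21261596679688), 73.80219268798828) [ 0.49073526 -0.18028075  0.08767587] 0.08768568529474341
plate 446 ((516.094970703125, -91.53292846679688), (228.41262817382812, 42.63785171508789), 74.52751922607422) [ 0.49153499 -0.18037809  0.09201798] 0.08962653642665208
379 200 [0.56287    0.16727401 0.0616674 ]
415 192 [0.57111341 0.24383068 0.06336128]
186 212 [ 0.48393766 -0.17847798  0.08877961]
```

View pics/crops.png

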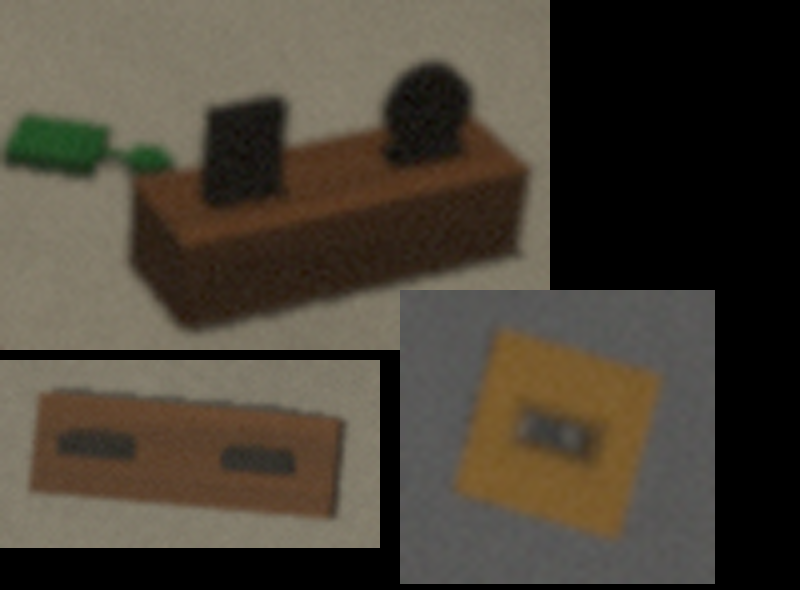

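The square bow is confirmed: black, unpainted, at the lower-y slot (scene (379,200), top view (244,290)). The stand measures 150x50 at z 0.040 and the box 150x200 at 0.088, both as specified. The slot from the stand's geometry is at (0.557,0.168), yaw -5°. The keyway is at about (0.491,-0.181), yaw -16°. I'll hover over the keyway first to refine it.

Call:
send_rows(
  deltas=[
    {"dx": 22, "dy": 33, "rz": 4},
    {"dx": 44, "dy": 66, "rz": 8},
    {"dx": 66, "dy": 99, "rz": 12},
    {"dx": 88, "dy": 132, "rz": 16},
    {"dx": 110, "dy": 165, "rz": 20},
  ],
)

```text
$.deltas[0]: bad value
```

Call:
send_rows(
  deltas=[
    {"dx": 22, "dy": 33, "rz": 4},
    {"dx": 44, "dy": 66, "rz": 8},
    {"dx": 66, "dy": 99, "rz": 12},
    {"dx": 88, "dy": 132, "rz": 16},
    {"dx": 110, "dy": 165, "rz": 20},
  ],
)

```text
$.deltas[0]: bad value
```

Call:
send_rows(
  deltas=[
    {"dx": 22, "dy": 33, "rz": 4},
    {"dx": 44, "dy": 66, "rz": 9},
    {"dx": 66, "dy": 99, "rz": 14},
    {"dx": 90, "dy": 140, "rz": 18.5},
    {"dx": 90, "dy": 140, "rz": 18.5},
  ],
)

```text
$.deltas[0]: bad value
```

```bash
cat >> h.py <<'E'
def st():
    from bench import r
    o=r.get_obs(); M=R.from_rotvec(o['orientation']).as_matrix()
    print('t',round(o['clock'],2),'tcp',(o['tcp_pos']*1000).round(1),'psi',np.degrees(np.arctan2(M[1,0],M[0,0])).round(2),'zax',M[:,2].round(4),'F',o['contact_force'].round(1),'M',o['moment'].round(2),'w',round(o['grip_width']*1000,1),'g',round(o['gripper_force'],1),'j',o['joints'].round(2))
E
python3 - <<'E'
from h import *
st(); d=grab('wrist'); print(d['xyz'],d['orientation'],d['vertical_fov'],d['cx'],d['cy']); cv2.imwrite('pics/w1.png',d['frame']); st()
E
```

```text
t 0.1 tcp [ 180.4 -649.9  241.4] psi 15.52 zax [-6.0e-04  1.5e-03 -1.0e+00] F [-0.1 -0.2  0.6] M [ 0.01 -0.03 -0.06] w 85.3 g 0.0 j [ 1.19  0.48  0.02  1.56 -0.01  1.11 -0.08]
[ 0.25100109 -0.63144376  0.37299297] [ 2.30849453 -1.75552284 -0.25919817] 65.70646984690485 319.00942861945106 241.8837172937305
t 0.15 tcp [ 180.4 -650.   241.5] psi 15.52 zax [-5.0e-04  1.4e-03 -1.0e+00] F [0.3 0.1 0.6] M [ 0.04 -0.02  0.01] w 85.4 g 0.0 j [ 1.19  0.48  0.02  1.56 -0.01  1.11 -0.08]
```

View pics/w1.png

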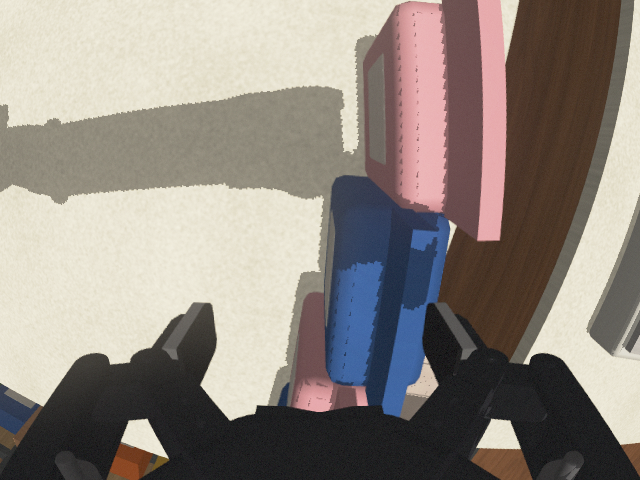

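The arm has not moved: the rows were refused, probably because all six keys are needed. The wrist view still shows only the start area, with the fingers at (190,340) and (455,340).

Call:
send_rows(
  deltas=[
    {"dx": 22, "dy": 33, "dz": 0, "rx": 0, "ry": 0, "rz": 4},
    {"dx": 44, "dy": 66, "dz": 0, "rx": 0, "ry": 0, "rz": 8},
    {"dx": 66, "dy": 99, "dz": 0, "rx": 0, "ry": 0, "rz": 12},
    {"dx": 88, "dy": 132, "dz": 0, "rx": 0, "ry": 0, "rz": 16},
    {"dx": 110, "dy": 165, "dz": 0, "rx": 0, "ry": 0, "rz": 20},
  ],
)

```text
clock: 0.57
tcp_pos: [0.2911, -0.4836, 0.2421]
orientation: [-2.99, -0.963, 0.0]
contact_force: [0.8, -0.0, -0.0]
grip_width: 0.0855
gripper_force: 0.0
```

Call:
send_rows(
  deltas=[
    {"dx": 22, "dy": 33, "dz": 0, "rx": 0, "ry": 0, "rz": 4},
    {"dx": 44, "dy": 66, "dz": 0, "rx": 0, "ry": 0, "rz": 8},
    {"dx": 66, "dy": 99, "dz": 0, "rx": 0, "ry": 0, "rz": 12},
    {"dx": 88, "dy": 132, "dz": 0, "rx": 0, "ry": 0, "rz": 16},
    {"dx": 110, "dy": 165, "dz": 0, "rx": 0, "ry": 0, "rz": 20},
  ],
)

```text
clock: 0.98
tcp_pos: [0.4011, -0.3186, 0.2423]
orientation: [2.778, 1.468, -0.0]
contact_force: [1.5, -0.7, 0.6]
grip_width: 0.0855
gripper_force: 0.0
```

Call:
send_rows(
  deltas=[
    {"dx": 16, "dy": 33, "dz": 0, "rx": 0, "ry": 0, "rz": 5},
    {"dx": 32, "dy": 66, "dz": 0, "rx": 0, "ry": 0, "rz": 10},
    {"dx": 48, "dy": 99, "dz": 0, "rx": 0, "ry": 0, "rz": 14},
    {"dx": 60, "dy": 120, "dz": 0, "rx": 0, "ry": 0, "rz": 18.5},
    {"dx": 60, "dy": 120, "dz": 0, "rx": 0, "ry": 0, "rz": 18.5},
  ],
)

```text
clock: 1.4
tcp_pos: [0.4632, -0.1945, 0.2426]
orientation: [-2.496, -1.906, -0.004]
contact_force: [-0.3, -0.9, 0.5]
grip_width: 0.0851
gripper_force: 0.0
```

Run:
```python
from h import *
st(); d=grab('wrist'); print(d['xyz'],d['orientation'],d['vertical_fov'],d['cx'],d['cy']); cv2.imwrite('pics/w2.png',d['frame']); st()
```

```text
t 1.4 tcp [ 463.2 -194.5  242.6] psi 74.73 zax [ 0.0018  0.0022 -1.    ] F [-0.3 -0.9  0.5] M [ 0.05 -0.03  0.07] w 85.1 g 0.0 j [ 0.64  0.22 -0.42  1.94  0.1   1.   -0.09]
[ 0.48236511 -0.12516782  0.37437396] [ 2.83010455 -0.38058367 -0.05317196] 65.70646984690485 319.00942861945106 241.8837172937305
t 1.45 tcp [ 461.8 -197.5  242.4] psi 74.37 zax [ 6.e-04  8.e-04 -1.e+00] F [-0.5 -1.1 -0.3] M [-0.06 -0.03 -0.01] w 85.4 g 0.0 j [ 0.64  0.22 -0.42  1.94  0.11  1.   -0.09]
```

View pics/w2.png

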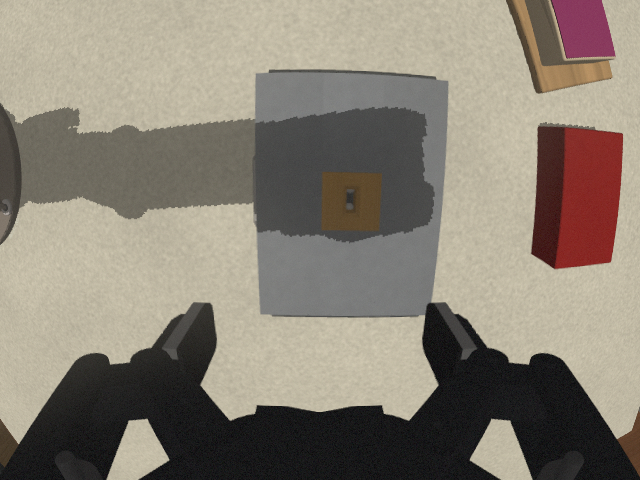

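The wrist view shows the plate at about (351,201) with the keyway at (351,200), well clear. I'll compute its position with the fisheye model now that the arm has settled.

```bash
cat >> h.py <<'E'
def fish(d,uv,z):
    f=240/np.tan(np.radians(d['vertical_fov'])/2)
    p=(np.atleast_2d(uv)-[d['cx'],d['cy']])/f; th=np.linalg.norm(p,axis=1)+1e-12
    ray=np.c_[p*(np.sin(th)/th)[:,None],np.cos(th)]@Rm(d['orientation']).T
    return np.array(d['xyz'])+ray*((z-d['xyz'][2])/ray[:,2])[:,None]
E
python3 - <<'E'
from h import *
d=grab('wrist'); hsv=cv2.cvtColor(d['frame'],40); st()
m=((hsv[...,0]<28)&(hsv[...,0]>8)&(hsv[...,1]>110)).astype(np.uint8); m[:150]=0;m[260:]=0;m[:,:290]=0;m[:,:410][:,400:]=0;m[:,400:]=0
m=cv2.morphologyEx(m,cv2.MORPH_CLOSE,np.ones((15,15))); ys,xs=np.nonzero(m)
w=fish(d,np.c_[xs,ys],.09); print(len(xs),'plate',cv2.minAreaRect((w[:,:2]*1000).astype(np.float32)),w.mean(0))
c=d['frame'][165:240,310:390]; cv2.imwrite('pics/c2.png',cv2.resize(c,None,fx=7,fy=7,interpolation=2))
t=load('top');P=pts(t);Z=P[...,2]
for n,r0,r1,c0,c1,lo,hi in(('Lbow',280,300,190,218,.07,.09),('Rbow',280,300,230,258,.07,.09),('box',265,385,360,495,.084,.093)):
    m=np.zeros((480,640),bool);m[r0:r1,c0:c1]=1;m&=(Z>lo)&(Z<hi);q=P[m]; print(n,m.sum(),q.mean(0),cv2.minAreaRect((q[:,:2]*1000).astype(np.float32)))
E
```

```text
t 1.5 tcp [ 460.8 -199.6  242.2] psi 74.12 zax [-3.e-04  1.e-04 -1.e+00] F [-0.3 -0.4  0.2] M [-0.06  0.05 -0.05] w 85.4 g 0.0 j [ 0.65  0.22 -0.41  1.94  0.11  1.   -0.09]
3358 plate ((493.386474609375, -181.39183044433594), (45.17823791503906, 45.09884262084961), 74.46964263916016) [ 0.49305495 -0.1810645   0.09      ]
Lbow 81 [0.56325436 0.24658213 0.07707551] ((563.2249755859375, 246.913818359375), (30.572904586791992, 9.668106079101562), 89.83203887939453)
Rbow 90 [0.55643457 0.16859682 0.07909257] ((556.5265502929688, 168.70106506347656), (31.213546752929688, 9.870688438415527), 84.96751403808594)
box 8206 [ 0.49071515 -0.18055567  0.08782983] ((491.3006591796875, -180.50656127929688), (205.96221923828125, 150.21261596679688), 73.80219268798828)
```

View pics/c2.png

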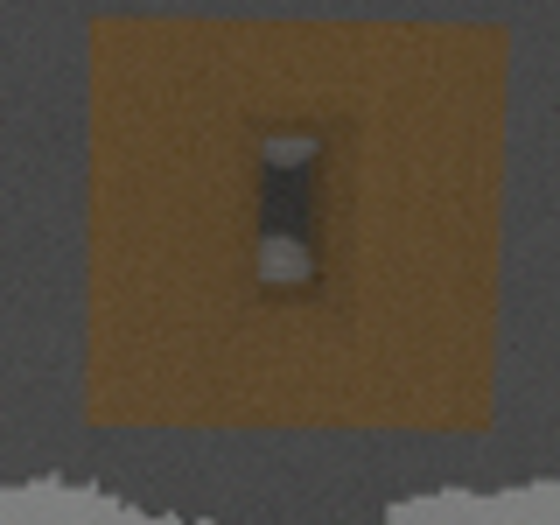

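The crop shows the keyway slot with its two pins, running vertically in the image. The keyway is at about (0.4925,-0.181), yaw -15.7°. Both cameras agree within 2 mm. Right bow: (0.5565,0.1687), top at 0.079, 31x9.9 mm, yaw -5°, which matches the stand geometry. Going to the key.

Call:
send_rows(
  deltas=[
    {"dx": 10, "dy": 37, "dz": 0, "rx": 0, "ry": 0, "rz": 1},
    {"dx": 20, "dy": 74, "dz": 0, "rx": 0, "ry": 0, "rz": 2},
    {"dx": 30, "dy": 111, "dz": 0, "rx": 0, "ry": 0, "rz": 3},
    {"dx": 40, "dy": 148, "dz": 0, "rx": 0, "ry": 0, "rz": 4},
    {"dx": 50, "dy": 185, "dz": 0, "rx": 0, "ry": 0, "rz": 5},
  ],
)

```text
clock: 1.92
tcp_pos: [0.5105, -0.0159, 0.2422]
orientation: [2.427, 1.994, -0.001]
contact_force: [0.7, 0.0, 0.1]
grip_width: 0.0854
gripper_force: 0.0
```

Call:
send_rows(
  deltas=[
    {"dx": 10, "dy": 37, "dz": 0, "rx": 0, "ry": 0, "rz": 1},
    {"dx": 20, "dy": 74, "dz": 0, "rx": 0, "ry": 0, "rz": 2},
    {"dx": 30, "dy": 111, "dz": -20, "rx": 0, "ry": 0, "rz": 3},
    {"dx": 40, "dy": 148, "dz": -50, "rx": 0, "ry": 0, "rz": 5},
    {"dx": 46, "dy": 183.5, "dz": -70, "rx": 0, "ry": 0, "rz": 6},
  ],
)

```text
clock: 2.33
tcp_pos: [0.5565, 0.16, 0.175]
orientation: [2.318, 2.118, -0.001]
contact_force: [0.6, -0.8, -0.4]
grip_width: 0.0855
gripper_force: 0.0
```

Call:
send_rows(
  deltas=[
    {"dx": 0, "dy": 0, "dz": 0, "rx": 0, "ry": 0, "rz": 0},
    {"dx": 0, "dy": 0, "dz": 0, "rx": 0, "ry": 0, "rz": 0},
    {"dx": 0, "dy": 0, "dz": 0, "rx": 0, "ry": 0, "rz": 0},
  ],
)

```text
clock: 2.58
tcp_pos: [0.5557, 0.1593, 0.176]
orientation: [2.318, 2.119, -0.002]
contact_force: [-0.1, -0.1, 0.1]
grip_width: 0.0855
gripper_force: 0.0
```

Run:
```python
from h import *
st(); d=grab('wrist'); cv2.imwrite('pics/w3.png',d['frame']); st()
```

```text
t 2.58 tcp [555.7 159.3 176. ] psi 84.87 zax [-7.0e-04 -1.5e-03 -1.0e+00] F [-0.1 -0.1  0.1] M [-0.03 -0.05 -0.  ] w 85.5 g 0.0 j [ 0.06  0.45 -0.58  1.82  0.3   0.95 -0.74]
t 2.63 tcp [556.  158.8 176.6] psi 84.81 zax [ 4.0e-04 -1.4e-03 -1.0e+00] F [-0.4 -0.9  0.3] M [ 0.03 -0.05  0.01] w 85.5 g 0.0 j [ 0.06  0.45 -0.58  1.82  0.3   0.95 -0.74]
```

View pics/w3.png

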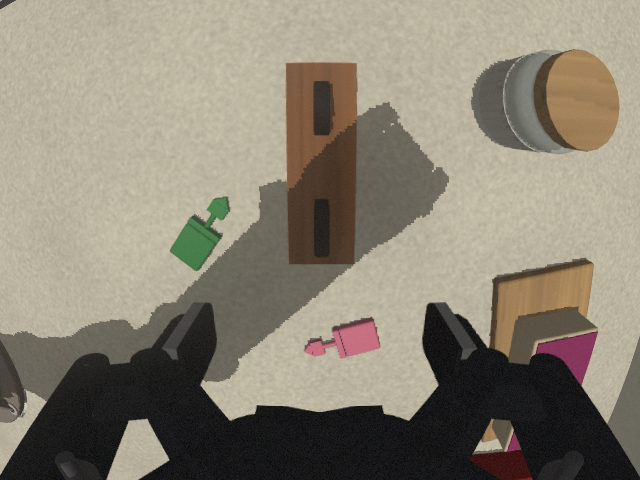

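The wrist view shows the square bow at (321,228) in the near end of the stand and the round bow at (321,107). The pink key lies at (345,340) and the green one at (200,235). Computing the bow's position.

Run:
```python
from h import *
d=load('wrist'); print(d['xyz'])
print(fish(d,[[321.5,228],[321.5,199],[321.5,257]],.08)*1000)
print(fish(d,[[287,64],[356,64],[290,263],[354,263]],.04)*1000)
q=d['frame'][190:270,280:365]; m=np.zeros((480,640),np.uint8); m[190:270,300:345]=(d['frame'][190:270,300:345].max(2)<32)
ys,xs=np.nonzero(m); print(len(xs),xs.min(),xs.max(),ys.min(),ys.max()); w=fish(d,np.c_[xs,ys],.08); print(cv2.minAreaRect((w[:,:2]*1000).astype(np.float32)))
```

```text
[0.5624355  0.23137308 0.3074557 ]
[[558.58275926 172.27427061  80.        ]
 [560.2304652  190.81228926  80.        ]
 [556.87310454 152.96539031  80.        ]]
[[544.39516437 284.03251805  40.        ]
 [592.96913028 279.73949824  40.        ]
 [531.40664602 136.47377667  40.        ]
 [580.31516373 132.03848     40.        ]]
21 315 328 200 254
((558.8920288085938, 172.53736877441406), (35.142486572265625, 8.027952194213867), 87.7999038696289)
```

Call:
send_rows(
  deltas=[
    {"dx": 1.5, "dy": 9.5, "dz": -20, "rx": 0, "ry": 0, "rz": 0},
    {"dx": 1.5, "dy": 9.5, "dz": -50, "rx": 0, "ry": 0, "rz": 0},
    {"dx": 1.5, "dy": 9.5, "dz": -80, "rx": 0, "ry": 0, "rz": 0},
    {"dx": 1.5, "dy": 9.5, "dz": -105, "rx": 0, "ry": 0, "rz": 0},
    {"dx": 1.5, "dy": 9.5, "dz": -118, "rx": 0, "ry": 0, "rz": 0},
  ],
  jaw=50,
  newtons=40,
)

```text
clock: 3.05
tcp_pos: [0.5563, 0.1675, 0.0564]
orientation: [2.32, 2.118, -0.005]
contact_force: [-1.2, -0.3, -0.2]
grip_width: 0.0498
gripper_force: 0.0
```

Call:
send_rows(
  deltas=[
    {"dx": 0, "dy": 0, "dz": 0, "rx": 0, "ry": 0, "rz": 0},
    {"dx": 0, "dy": 0, "dz": 0, "rx": 0, "ry": 0, "rz": 0},
  ],
)

```text
clock: 3.22
tcp_pos: [0.5575, 0.1697, 0.0591]
orientation: [2.317, 2.12, 0.0]
contact_force: [1.1, -0.4, 0.9]
grip_width: 0.0502
gripper_force: 0.0
```

Run:
```python
from h import *
st()
```

```text
t 3.22 tcp [557.5 169.7  59.1] psi 84.9 zax [ 5.e-04 -4.e-04 -1.e+00] F [ 1.1 -0.4  0.9] M [-0.01  0.01 -0.01] w 50.2 g 0.0 j [-0.02  0.61 -0.51  1.89  0.42  0.75 -0.85]
```

Close gently, then raise the grip force.

Call:
send_rows(
  deltas=[
    {"dx": 0, "dy": -1, "dz": 0, "rx": 0, "ry": 0, "rz": 0},
    {"dx": 0, "dy": -1, "dz": 0, "rx": 0, "ry": 0, "rz": 0},
    {"dx": 0, "dy": -1, "dz": 0, "rx": 0, "ry": 0, "rz": 0},
    {"dx": 0, "dy": -1, "dz": 0, "rx": 0, "ry": 0, "rz": 0},
    {"dx": 0, "dy": -1, "dz": 0, "rx": 0, "ry": 0, "rz": 0},
  ],
  jaw=0,
  newtons=40,
)

```text
clock: 3.63
tcp_pos: [0.5577, 0.17, 0.0598]
orientation: [2.315, 2.122, 0.003]
contact_force: [-0.8, -0.1, 5.8]
grip_width: 0.0094
gripper_force: 39.7
```

Call:
send_rows(
  deltas=[
    {"dx": 0, "dy": 0, "dz": 0, "rx": 0, "ry": 0, "rz": 0},
    {"dx": 0, "dy": 0, "dz": 0, "rx": 0, "ry": 0, "rz": 0},
    {"dx": 0, "dy": 0, "dz": 0, "rx": 0, "ry": 0, "rz": 0},
    {"dx": 0, "dy": 0, "dz": 0, "rx": 0, "ry": 0, "rz": 0},
    {"dx": 0, "dy": 0, "dz": 0, "rx": 0, "ry": 0, "rz": 0},
  ],
  newtons=110,
)

```text
clock: 4.05
tcp_pos: [0.5579, 0.1701, 0.06]
orientation: [2.315, 2.121, 0.003]
contact_force: [-0.9, -0.9, 7.6]
grip_width: 0.0086
gripper_force: 107.5
```

Run:
```python
from h import *
st()
```

```text
t 4.05 tcp [557.9 170.1  60. ] psi 85.0 zax [ 2.5e-03  3.0e-04 -1.0e+00] F [-0.9 -0.9  7.6] M [-0.14  0.17 -0.01] w 8.6 g 107.5 j [-0.02  0.61 -0.51  1.89  0.42  0.75 -0.85]
```

Call:
send_rows(
  deltas=[
    {"dx": 0, "dy": 0, "dz": 8, "rx": 0, "ry": 0, "rz": 0},
    {"dx": 0, "dy": 0, "dz": 30, "rx": 0, "ry": 0, "rz": 0},
    {"dx": 0, "dy": 0, "dz": 65, "rx": 0, "ry": 0, "rz": 0},
    {"dx": 0, "dy": 0, "dz": 100, "rx": 0, "ry": 0, "rz": 0},
    {"dx": 0, "dy": 0, "dz": 125, "rx": 0, "ry": 0, "rz": 0},
  ],
)

```text
clock: 4.47
tcp_pos: [0.5573, 0.1705, 0.1869]
orientation: [2.315, 2.123, 0.004]
contact_force: [0.3, -0.3, 0.2]
grip_width: 0.0082
gripper_force: 109.4
```

Call:
send_rows(
  deltas=[
    {"dx": -6, "dy": -30, "dz": 0, "rx": 0, "ry": 0, "rz": -1},
    {"dx": -13, "dy": -65, "dz": 0, "rx": 0, "ry": 0, "rz": -2},
    {"dx": -20, "dy": -102, "dz": 0, "rx": 0, "ry": 0, "rz": -4},
    {"dx": -27, "dy": -140, "dz": 0, "rx": 0, "ry": 0, "rz": -5},
    {"dx": -34, "dy": -178, "dz": 0, "rx": 0, "ry": 0, "rz": -6},
  ],
)

```text
clock: 4.88
tcp_pos: [0.5222, -0.0095, 0.1842]
orientation: [2.423, 1.998, 0.001]
contact_force: [0.8, -0.2, -0.5]
grip_width: 0.0083
gripper_force: 109.4
```

Call:
send_rows(
  deltas=[
    {"dx": -7, "dy": -38, "dz": 0, "rx": 0, "ry": 0, "rz": -1},
    {"dx": -14, "dy": -76, "dz": 0, "rx": 0, "ry": 0, "rz": -2},
    {"dx": -21, "dy": -114, "dz": 0, "rx": 0, "ry": 0, "rz": -3},
    {"dx": -27, "dy": -145, "dz": 0, "rx": 0, "ry": 0, "rz": -4},
    {"dx": -31, "dy": -171.5, "dz": 0, "rx": 0, "ry": 0, "rz": -4.7},
  ],
)

```text
clock: 5.3
tcp_pos: [0.4906, -0.1825, 0.1841]
orientation: [2.506, 1.893, -0.001]
contact_force: [0.1, 0.3, -0.1]
grip_width: 0.008
gripper_force: 109.4
```

Call:
send_rows(
  deltas=[
    {"dx": 0, "dy": 0, "dz": 0, "rx": 0, "ry": 0, "rz": 0},
    {"dx": 0, "dy": 0, "dz": 0, "rx": 0, "ry": 0, "rz": 0},
    {"dx": 0, "dy": 0, "dz": 0, "rx": 0, "ry": 0, "rz": 0},
  ],
)

```text
clock: 5.55
tcp_pos: [0.492, -0.1787, 0.1839]
orientation: [2.503, 1.899, 0.001]
contact_force: [0.5, 1.4, -0.7]
grip_width: 0.0084
gripper_force: 109.3
```

Run:
```python
from h import *
st(); d=grab('wrist'); t=grab('scene'); st()
im=np.zeros((600,800,3),np.uint8)
im[:480,:640]=0
a=cv2.resize(d['frame'][140:360,160:480],(640,440),interpolation=2); b=cv2.resize(t['frame'][150:280,110:270],(400,325),interpolation=2)
im[:440,:640]=a; im[275:600,400:800]=b
cv2.imwrite('pics/w4.png',im)
```

```text
t 5.55 tcp [ 492.  -178.7  183.9] psi 74.36 zax [ 7.e-04  5.e-04 -1.e+00] F [ 0.5  1.4 -0.7] M [ 0.04 -0.03 -0.02] w 8.4 g 109.3 j [ 0.62  0.34 -0.47  1.95  0.19  0.9  -0.22]
t 5.65 tcp [ 492.3 -177.9  183.7] psi 74.47 zax [ 6.e-04  5.e-04 -1.e+00] F [ 0.2  0.5 -0.8] M [ 0.02 -0.02 -0.02] w 8.1 g 109.3 j [ 0.61  0.34 -0.47  1.95  0.19  0.9  -0.22]
```

View pics/w4.png

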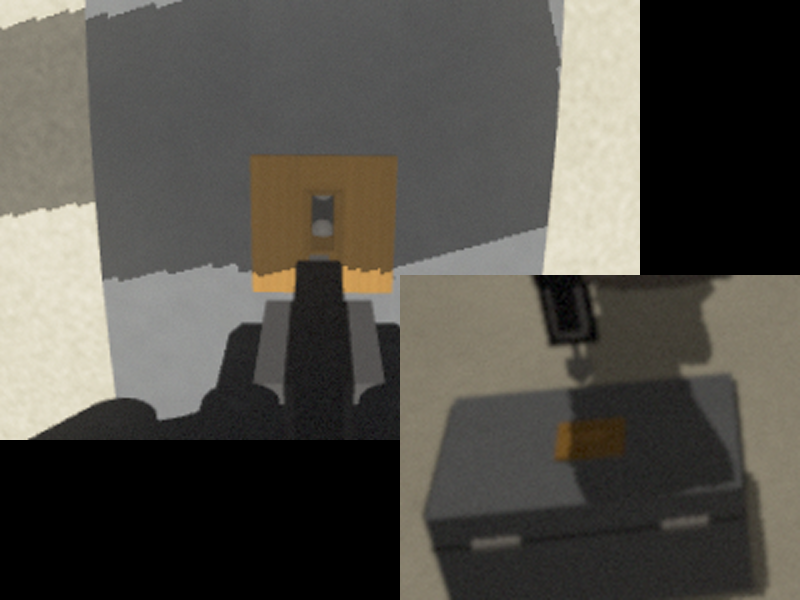

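The wrist crop shows the bow held between the pads, centred at crop x 319, with the keyway at crop (322,220), i.e. pixel (321,250). The scene view shows the key hanging upright over the plate. I'll compare bow and keyway through the same camera.

Run:
```python
from h import *
d=load('wrist'); hsv=cv2.cvtColor(d['frame'],40)
print('keyway',fish(d,[[321.2,250]],.09)*1000)
print('plate corners',fish(d,[[160+250/2,140+156/2],[160+397/2,140+156/2],[160+253/2,140+292/2],[160+392/2,140+294/2]],.09)[:,:2]*1000, fish(d,[[160+250/2,140+156/2],[160+397/2,140+156/2],[160+253/2,140+292/2],[160+392/2,140+294/2]],.09).mean(0)*1000)
e=fish(d,[[160+295/2,140+261/2],[160+343/2,140+261/2]],.204)*1000; print('bow far top edge',e)
y=np.array([np.cos(np.radians(74.4)),np.sin(np.radians(74.4)),0]); print('bow centre',e.mean(0)-16*y)
```

```text
keyway [[ 493.67088768 -179.67783411   90.        ]]
plate corners [[ 477.56257997 -153.40094914]
 [ 521.7291755  -165.78632603]
 [ 464.86361593 -197.60093696]
 [ 508.95429908 -210.76421262]] [ 493.27741762 -181.88810619   90.        ]
bow far top edge [[ 496.74288541 -149.58375861  204.        ]
 [ 504.16293418 -151.66858218  204.        ]]
bow centre [ 496.15019266 -166.03677146  204.        ]
```

The silhouette's upper end is the bow's lower front edge (z 0.164). That puts the bow centre at (492.4,-181.2) against the keyway at (493.3,-181.5), and yaw matches within 0.3°. Nudging +1 mm in x and descending.

Call:
send_rows(
  deltas=[
    {"dx": 1, "dy": 0, "dz": -15, "rx": 0, "ry": 0, "rz": 0},
    {"dx": 1, "dy": 0, "dz": -28, "rx": 0, "ry": 0, "rz": 0},
    {"dx": 1, "dy": 0, "dz": -36, "rx": 0, "ry": 0, "rz": 0},
    {"dx": 1, "dy": 0, "dz": -41, "rx": 0, "ry": 0, "rz": 0},
    {"dx": 1, "dy": 0, "dz": -46, "rx": 0, "ry": 0, "rz": 0},
  ],
)

```text
clock: 6.07
tcp_pos: [0.4931, -0.1788, 0.1371]
orientation: [-2.502, -1.899, -0.0]
contact_force: [0.3, -0.6, -0.9]
grip_width: 0.0082
gripper_force: 109.3
```

Call:
send_rows(
  deltas=[
    {"dx": 0, "dy": 0, "dz": -2, "rx": 0, "ry": 0, "rz": 0},
    {"dx": 0, "dy": 0, "dz": -4, "rx": 0, "ry": 0, "rz": 0},
    {"dx": 0, "dy": 0, "dz": -6, "rx": 0, "ry": 0, "rz": 0},
    {"dx": 0, "dy": 0, "dz": -8, "rx": 0, "ry": 0, "rz": 0},
    {"dx": 0, "dy": 0, "dz": -8, "rx": 0, "ry": 0, "rz": 0},
  ],
)

```text
clock: 6.48
tcp_pos: [0.4928, -0.1797, 0.1293]
orientation: [2.504, 1.897, -0.0]
contact_force: [0.1, 0.1, -0.5]
grip_width: 0.0085
gripper_force: 109.3
```

Run:
```python
from h import *
st()
```

```text
t 6.48 tcp [ 492.8 -179.7  129.3] psi 74.31 zax [-0. -0. -1.] F [ 0.1  0.1 -0.5] M [ 0.03  0.01 -0.02] w 8.5 g 109.3 j [ 0.59  0.41 -0.44  1.99  0.24  0.79 -0.27]
```

It is in the slot with no contact force. Now down past the pins with ±5° rocking.

Call:
send_rows(
  deltas=[
    {"dx": 0, "dy": 0, "dz": -2, "rx": 0, "ry": 0, "rz": 3},
    {"dx": 0, "dy": 0, "dz": -4, "rx": 0, "ry": 0, "rz": 0},
    {"dx": 0, "dy": 0, "dz": -6, "rx": 0, "ry": 0, "rz": -5},
    {"dx": 0, "dy": 0, "dz": -8, "rx": 0, "ry": 0, "rz": 0},
    {"dx": 0, "dy": 0, "dz": -9, "rx": 0, "ry": 0, "rz": 5},
  ],
)

```text
clock: 6.9
tcp_pos: [0.4935, -0.181, 0.1213]
orientation: [2.414, 2.006, -0.001]
contact_force: [-2.4, -2.5, 7.9]
grip_width: 0.0087
gripper_force: 110.5
```

Call:
send_rows(
  deltas=[
    {"dx": 0, "dy": 0, "dz": -1, "rx": 0, "ry": 0, "rz": -5},
    {"dx": 0, "dy": 0, "dz": -2, "rx": 0, "ry": 0, "rz": -10},
    {"dx": 0, "dy": 0, "dz": -3, "rx": 0, "ry": 0, "rz": -5},
    {"dx": 0, "dy": 0, "dz": -4, "rx": 0, "ry": 0, "rz": 0},
    {"dx": 0, "dy": 0, "dz": -5, "rx": 0, "ry": 0, "rz": -5},
  ],
)

```text
clock: 7.32
tcp_pos: [0.4939, -0.1812, 0.1169]
orientation: [2.497, 1.901, 0.001]
contact_force: [-2.1, -3.3, 13.7]
grip_width: 0.0085
gripper_force: 111.5
```

Run:
```python
from h import *
st()
```

```text
t 7.32 tcp [ 493.9 -181.2  116.9] psi 74.58 zax [ 0.0024 -0.0022 -1.    ] F [-2.1 -3.3 13.7] M [-0.79  0.55  0.06] w 8.5 g 111.5 j [ 0.58  0.43 -0.43  2.    0.26  0.76 -0.27]
```

Call:
send_rows(
  deltas=[
    {"dx": 0, "dy": 0, "dz": -1, "rx": 0, "ry": 0, "rz": 5},
    {"dx": 0, "dy": 0, "dz": -2, "rx": 0, "ry": 0, "rz": 0},
    {"dx": 0, "dy": 0, "dz": -3, "rx": 0, "ry": 0, "rz": -5},
    {"dx": 0, "dy": 0, "dz": -4, "rx": 0, "ry": 0, "rz": 0},
    {"dx": 0, "dy": 0, "dz": -5, "rx": 0, "ry": 0, "rz": 5},
  ],
)

```text
clock: 7.73
tcp_pos: [0.4938, -0.1799, 0.1117]
orientation: [2.414, 2.007, 0.001]
contact_force: [-1.0, -0.3, 6.3]
grip_width: 0.008
gripper_force: 110.5
```

Call:
send_rows(
  deltas=[
    {"dx": 0, "dy": 0, "dz": -1, "rx": 0, "ry": 0, "rz": -5},
    {"dx": 0, "dy": 0, "dz": -2, "rx": 0, "ry": 0, "rz": -10},
    {"dx": 0, "dy": 0, "dz": -2, "rx": 0, "ry": 0, "rz": -5},
    {"dx": 0, "dy": 0, "dz": -3, "rx": 0, "ry": 0, "rz": 0},
    {"dx": 0, "dy": 0, "dz": -3, "rx": 0, "ry": 0, "rz": -5},
  ],
)

```text
clock: 8.15
tcp_pos: [0.4942, -0.1801, 0.1098]
orientation: [2.496, 1.903, 0.002]
contact_force: [-3.5, 1.0, 17.7]
grip_width: 0.0084
gripper_force: 112.3
```

Run:
```python
from h import *
st()
```

```text
t 8.15 tcp [ 494.2 -180.1  109.8] psi 74.63 zax [ 0.0026 -0.0015 -1.    ] F [-3.5  1.  17.7] M [0.17 0.84 0.22] w 8.4 g 112.3 j [ 0.58  0.44 -0.43  2.    0.27  0.75 -0.28]
```

Call:
send_rows(
  deltas=[
    {"dx": 0, "dy": 0, "dz": -1, "rx": 0, "ry": 0, "rz": 4},
    {"dx": 0, "dy": 0, "dz": -1, "rx": 0, "ry": 0, "rz": -4},
    {"dx": 0, "dy": 0, "dz": -1, "rx": 0, "ry": 0, "rz": 0},
    {"dx": 0, "dy": 0, "dz": -1, "rx": 0, "ry": 0, "rz": 0},
  ],
)

```text
clock: 8.48
tcp_pos: [0.4945, -0.1802, 0.1097]
orientation: [2.5, 1.897, 0.002]
contact_force: [-6.8, 1.0, 26.9]
grip_width: 0.0081
gripper_force: 113.6
```

Home: the force rose with no travel. TCP is 19.7 mm above the plate, as it was in the stand. Easing the down push slightly and turning clockwise.

Call:
send_rows(
  deltas=[
    {"dx": -0.5, "dy": 0, "dz": 0.8, "rx": 0, "ry": 0, "rz": -6},
    {"dx": -0.5, "dy": -0.2, "dz": 0.8, "rx": 0, "ry": 0, "rz": -12},
    {"dx": -0.5, "dy": -0.3, "dz": 0.8, "rx": 0, "ry": 0, "rz": -18},
    {"dx": -0.5, "dy": -0.4, "dz": 0.8, "rx": 0, "ry": 0, "rz": -24},
    {"dx": -0.5, "dy": -0.5, "dz": 0.8, "rx": 0, "ry": 0, "rz": -30},
  ],
)

```text
clock: 8.9
tcp_pos: [0.4942, -0.1803, 0.1098]
orientation: [2.91, 1.177, 0.005]
contact_force: [-2.8, 2.1, 18.2]
grip_width: 0.0083
gripper_force: 112.5
```

Run:
```python
from h import *
st()
```

```text
t 8.9 tcp [ 494.2 -180.3  109.8] psi 44.05 zax [ 0.0039 -0.0013 -1.    ] F [-2.8  2.1 18.2] M [0.41 0.87 0.26] w 8.3 g 112.5 j [ 0.48  0.42 -0.3   2.01  0.19  0.73 -0.74]
```

Call:
send_rows(
  deltas=[
    {"dx": 0, "dy": -0.2, "dz": 0, "rx": 0, "ry": 0, "rz": -7},
    {"dx": 0, "dy": -0.3, "dz": 0, "rx": 0, "ry": 0, "rz": -14},
    {"dx": 0, "dy": -0.4, "dz": 0, "rx": 0, "ry": 0, "rz": -21},
    {"dx": 0, "dy": -0.5, "dz": 0, "rx": 0, "ry": 0, "rz": -28},
    {"dx": 0, "dy": -0.6, "dz": 0, "rx": 0, "ry": 0, "rz": -35},
  ],
)

```text
clock: 9.32
tcp_pos: [0.4943, -0.1805, 0.1099]
orientation: [3.131, 0.247, 0.006]
contact_force: [-3.1, 3.3, 18.4]
grip_width: 0.0084
gripper_force: 112.6
```

Call:
send_rows(
  deltas=[
    {"dx": 0, "dy": -0.2, "dz": 0, "rx": 0, "ry": 0, "rz": -7},
    {"dx": 0, "dy": -0.3, "dz": 0, "rx": 0, "ry": 0, "rz": -14},
    {"dx": 0, "dy": -0.4, "dz": 0, "rx": 0, "ry": 0, "rz": -21},
    {"dx": 0, "dy": -0.5, "dz": 0, "rx": 0, "ry": 0, "rz": -28},
    {"dx": 0, "dy": -0.6, "dz": 0, "rx": 0, "ry": 0, "rz": -34},
  ],
)

```text
clock: 9.73
tcp_pos: [0.4943, -0.1813, 0.1098]
orientation: [-3.067, 0.679, -0.006]
contact_force: [-4.2, 2.0, 19.1]
grip_width: 0.0088
gripper_force: 112.5
```

Run:
```python
from h import *
st()
```

```text
t 9.73 tcp [ 494.3 -181.3  109.8] psi -24.97 zax [ 4.e-03 -6.e-04 -1.e+00] F [-4.2  2.  19.1] M [0.54 0.93 0.29] w 8.8 g 112.5 j [ 0.25  0.41 -0.02  2.03  0.01  0.71 -1.78]
```

Call:
send_rows(
  deltas=[
    {"dx": 0, "dy": 0, "dz": 0, "rx": 0, "ry": 0, "rz": -3},
    {"dx": 0, "dy": 0, "dz": 0, "rx": 0, "ry": 0, "rz": -3},
    {"dx": 0, "dy": 0, "dz": 0, "rx": 0, "ry": 0, "rz": -3},
    {"dx": 0, "dy": 0, "dz": 0, "rx": 0, "ry": 0, "rz": -3},
  ],
)

```text
clock: 10.07
tcp_pos: [0.4943, -0.1813, 0.1098]
orientation: [-3.05, 0.751, -0.006]
contact_force: [-4.2, 2.7, 19.6]
grip_width: 0.0087
gripper_force: 112.5
```

Run:
```python
from h import *
st(); d=grab('scene');w=grab('wrist'); st()
im=np.zeros((480,800,3),np.uint8); im[:450,:400]=cv2.resize(d['frame'][120:300,100:260],(400,450)); im[:300,400:]=cv2.resize(w['frame'],(400,300)); cv2.imwrite('pics/end.png',im)
```

```text
t 10.07 tcp [ 494.3 -181.3  109.8] psi -27.66 zax [ 3.9e-03 -5.0e-04 -1.0e+00] F [-4.2  2.7 19.6] M [0.6  0.84 0.03] w 8.7 g 112.5 j [ 0.24  0.41 -0.01  2.03  0.    0.7  -1.82]
t 10.17 tcp [ 494.3 -181.3  109.8] psi -27.66 zax [ 4.e-03 -4.e-04 -1.e+00] F [-4.   2.1 19.8] M [ 0.59  0.85 -0.  ] w 8.3 g 112.5 j [ 0.24  0.41 -0.01  2.03  0.    0.7  -1.82]
```

View pics/end.png

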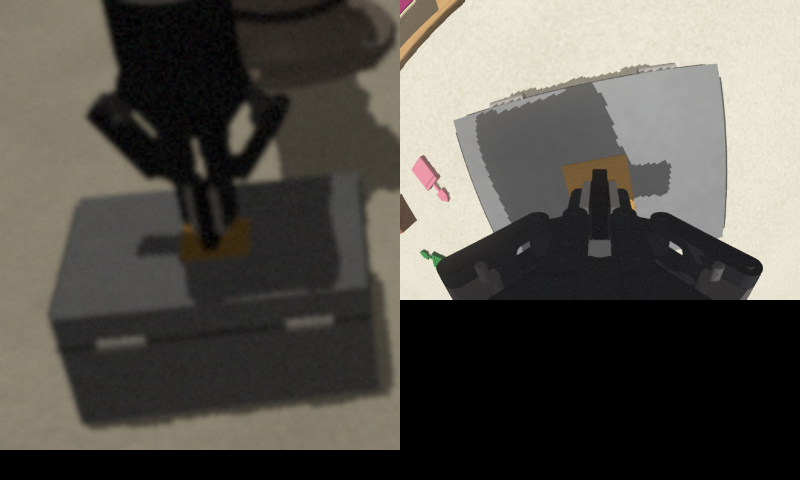

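The key is seated, gripped and turned across the box. Nothing else has been disturbed: pink and green keys in place. The reading of Mz near zero doesn't prove the stop was reached, so I'll probe a few degrees further.

Call:
send_rows(
  deltas=[
    {"dx": 0, "dy": 0, "dz": 0, "rx": 0, "ry": 0, "rz": -2},
    {"dx": 0, "dy": 0, "dz": 0, "rx": 0, "ry": 0, "rz": -4},
    {"dx": 0, "dy": 0, "dz": 0, "rx": 0, "ry": 0, "rz": -4},
    {"dx": 0, "dy": 0, "dz": 0, "rx": 0, "ry": 0, "rz": -4},
  ],
)

```text
clock: 10.5
tcp_pos: [0.4943, -0.1813, 0.1098]
orientation: [-3.022, 0.856, -0.006]
contact_force: [-3.8, 2.7, 18.1]
grip_width: 0.008
gripper_force: 112.6
```

Run:
```python
from h import *
st()
from bench import r
print(r.get_obs()['tau'].round(3))
```

```text
t 10.5 tcp [ 494.3 -181.3  109.8] psi -31.62 zax [ 4.e-03 -6.e-04 -1.e+00] F [-3.8  2.7 18.1] M [0.5  0.88 0.35] w 8.0 g 112.6 j [ 0.22  0.41  0.01  2.03 -0.01  0.7  -1.88]
[ 5.5300e-01 -3.8232e+01  1.7440e+00 -1.7317e+01  3.4000e-02 -1.3630e+00
 -3.4100e-01]
```

Call:
send_rows(
  deltas=[
    {"dx": 0, "dy": 0, "dz": 0, "rx": 0, "ry": 0, "rz": 0},
    {"dx": 0, "dy": 0, "dz": 0, "rx": 0, "ry": 0, "rz": 0},
    {"dx": 0, "dy": 0, "dz": 0, "rx": 0, "ry": 0, "rz": 0},
    {"dx": 0, "dy": 0, "dz": 0, "rx": 0, "ry": 0, "rz": 0},
  ],
)

```text
clock: 10.83
tcp_pos: [0.4943, -0.1813, 0.1098]
orientation: [-3.022, 0.856, -0.006]
contact_force: [-3.5, 1.1, 19.4]
grip_width: 0.0084
gripper_force: 112.6
```

Run:
```python
from h import *
from bench import r
st(); w=grab('wrist'); print(r.get_obs()['tau'].round(3))
cv2.imwrite('pics/end2.png',cv2.resize(w['frame'][200:420,240:400],(436*1,600),interpolation=2))
```

```text
t 10.83 tcp [ 494.3 -181.3  109.8] psi -31.62 zax [ 4.1e-03 -6.0e-04 -1.0e+00] F [-3.5  1.1 19.4] M [0.44 0.81 0.34] w 8.4 g 112.6 j [ 0.22  0.41  0.01  2.03 -0.01  0.7  -1.88]
[  0.644 -38.237   1.753 -17.316   0.052  -1.361  -0.285]
```

View pics/end2.png

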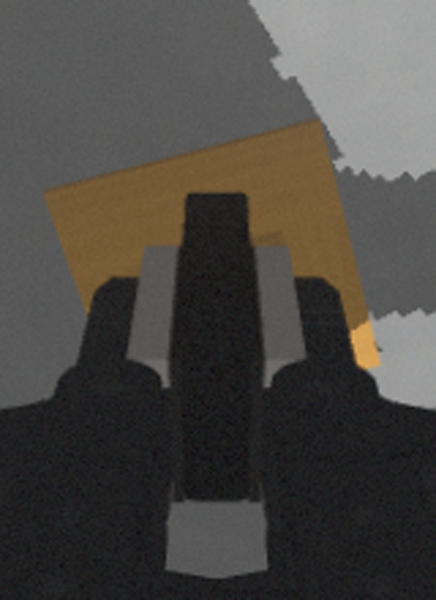

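The close crop shows the bow square between the pads and turned about 105° to the plate's slot. That exceeds 90° plus play, with a steady 0.34 N·m opposing moment, so it is held at the stop. Handing in.

```bash
python3 -c "
from bench import r
print(r.hand_in())"
```

```text
the job is handed in; nothing more can be done
None
```

The job is handed in at about 11 s: the square-bow key is fully home in the box and held in the gripper, turned about 105° clockwise from the slot against the spring. I judged the stop reached from that angle and a steady 0.34 N·m opposing moment, since the lock angle can't be read directly. The round key, jar, carton and board were not touched.

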